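Mount a carving blank in the bayonet head of a tilted carving stand

TASK

Take the pale limewood blank out of the storage rack and mount it on the tilted carving stand: line its lugs up with the socket's notches (red marks to red marks), push it in until its faceplate sits flush, then turn it clockwise up to the stop, so that it is locked with its broad faces square to the stand. Let go of it, and leave the dark blank, everything else on the bench and the angle of the head as they are.

Things in the scene. Friction and masses are not known exactly. Their poses are not given: they have to be found in the camera images.
- blank_grip (a point): Grip point of the pale limewood blank to mount, on its axis, 40 mm above the faceplate's underside. The block is 46 mm thick (own x) by 66 mm wide (own y); grip its flat broad faces (each with a half-cut leaf), which look along its +x and -x and reach from 28 mm below to 24 mm above this point. Own z runs from spigot to top; a shoulder and ball end 44 mm above. Same after half a turn about z.
- blank_seat (a point): Centre of the underside of the pale blank's round aluminium faceplate (diameter 76 mm, 8 mm thick), the face that sits on the socket. Axes as blank_grip, 40 mm below it. Under it is a spigot of diameter 30 mm, 30 mm long with a round nose. The blank weighs about 0.3 kg and hangs upright in one of the rack's two holes, turned up to 55 degrees.
- blank_lug (a point): Tip of one of the spigot's two lugs: they stick out along the blank's +y (this one) and -y to 21.5 mm from the axis, are 8 mm wide and lie 10.8 to 19 mm below the underside of the faceplate. Red marks on the faceplate's rim show where they are.
- socket (a point): Centre of the socket's mouth, in the flat face on which the faceplate sits (top of a slate-blue cup, diameter 80 mm). z: the socket's axis, out of the mouth, leaning to the robot's side 28 to 42 degrees from vertical; y level; x up the slope. Bore 33 mm, so 1.5 mm clearance round the spigot. When locked, the blank's y lies along this y, either way round (white marks).
- socket_notch (a point): Middle of one of the two notches in the mouth through which the lugs pass, 13 mm wide, 20 mm from the axis; the other is opposite. Their line is the socket's y turned 55 degrees counter-clockwise as seen looking into the mouth; red marks on the rim. With the faceplate flush the lugs turn freely clockwise by 55 degrees to a firm stop, under a 9 mm collar that then holds them in.
- socket_floor (a point): Centre of the floor of the socket, 32 mm below the mouth; the faceplate sits flush when the spigot's tip is 2 mm above it.
- stand: The carving stand, fixed to the bench: round slate-blue foot, diameter 160 mm; origin at the foot's centre on the bench, x level and away from the robot. The ball of the head is 85 mm above the origin and the socket's mouth 78 mm from the ball's centre.
- head (a joint): Angle by which the head leans beyond 35 degrees from vertical towards the stand's -x (rad, plus leans more). The ball is clamped hard: it does not move in use.
- rack: The storage rack, fixed: plywood board 100 mm (x) by 240 mm (y), its top 72 mm above the bench, with two square through holes 52 mm wide, 60 mm to either side of the centre along its y. The blanks hang in them by their faceplates, which rest on the board. Origin on the bench under its centre.
- dark_blank_grip (a point): The other blank, of dark walnut, same shape and size and same reference point; it stays in the rack.
- gouge: A carving gouge with pale handle, 220 mm long, 26 mm thick, lying along its x between rack and stand; origin under its middle. Leave alone.
- gouge2: A carving gouge with dark handle, 220 mm long, lying along its x; origin under its middle. Leave alone.
- mallet: A wooden joiner's mallet lying on the bench: head 65 by 110 mm, 55 mm high, origin under the head's centre, handle 200 mm long along its -x. Leave alone.
- wax_tin: A green wax tin, diameter 72 mm, 48 mm high; origin under its centre. Leave alone.
- glue: A white glue bottle with orange cap, diameter 60 mm, 150 mm high, standing; origin under its centre. Leave alone.
There are look-alikes about, which are no part of the job. Leave any blue look-alike of the part that bears blank_grip alone.

How it is judged (in metres and radians):
On the way, in this order (a step that is already met when the one before it is completed fails the run):
1. the pale blank is lifted clear out of the rack, spigot above the board (z of blank_seat in the frame of rack above 0.106 m), for 0.1 s.
2. its spigot is home in the socket, not yet turned: faceplate flush on the head (z of blank_seat in the frame of socket between -0.004 and 0.004 m and x of blank_seat in the frame of socket between -0.005 and 0.005 m and y of blank_seat in the frame of socket between -0.005 and 0.005 m and angle between the z axis of blank_seat and the z axis of socket, either way round below 0.08 rad and angle between the y axis of blank_seat and the y axis of socket, either way round above 0.6 rad), for 0.1 s.
At the end, for the whole second after the job is handed in: The pale blank's faceplate is flush on the head (within 4 mm along the socket's axis, 5 mm sideways, 4.5 degrees of tilt), turned clockwise to within 10 degrees of the stop (its y along the socket's y), and stays so after it is let go (z of blank_seat in the frame of socket between -0.004 and 0.004 m and x of blank_seat in the frame of socket between -0.005 and 0.005 m and y of blank_seat in the frame of socket between -0.005 and 0.005 m and angle between the z axis of blank_seat and the z axis of socket, either way round below 0.08 rad and angle between the y axis of blank_seat and the y axis of socket, either way round below 0.18 rad); the robot touches nothing.
It fails at once if the dark blank is moved by more than 30 mm (distance of dark_blank_grip from where it was at the start of the episode above 0.03 m).
It fails at once if one of the gouges, the mallet, wax tin or glue bottle is moved by more than 30 mm (distance of any of gouge, gouge2, mallet, wax_tin, glue from where it was at the start of the episode above 0.03 m).
It fails at once if the head is forced off its set angle (its mouth moved by more than 6 mm) (distance of socket from where it was at the start of the episode above 0.006 m).
It also fails if it takes over 48 s, if anything falls off the work surface, if the arm or the gripper's body presses on something with over 40 N, if the wrist force passes 120 N, or if a joint passes its speed limit or range.

ROBOT

A 6-joint arm with a two-finger parallel gripper is mounted at the origin on the work surface. World frame = base frame: x ahead of the robot, y to its left, z up, the work surface at z = 0. Lengths are in mm, angles in rad, forces in N, time in s.
With the tool pointing down it reaches from about 300 to 775 mm from the base axis. Payload 14.6 kg.
Tool frame: the origin (TCP) lies on the centre line of the jaws, within the pads' length; the fingertips stand ctrl.nose_length ahead of it and the grasp point (between the pads) lies 8 mm behind it (ctrl.nose_length is the distance from the TCP to the fingertips, in mm); z points along the fingers, y is the direction in which the jaws open and shut (so a half turn about z gives the same grasp; the last joint's range is limited). The gripper opens to 85 mm and grips with 20 to 120 N. Pads are 22 mm wide; open, the fingers measure 114 mm over their backs; the gripper's body (76 mm by 85 mm) begins 54 mm behind the grasp point. The pads swing forward as they close: fully open they stand 13 mm farther back than shut.
Start: joints at [-1.292, 0.3, 1.521, -0, 1.321, -0.067], TCP at [186.415, -517.435, 242.281] pointing down, gripper open.
Joint ranges: [-3.03, 3.03], [-0.79, 2.21], [0.23, 2.52], [-1.04, 4.18], [0, 3.07], [-2.55, 2.55]. Speed limits (rad/s): [2.22, 2.22, 2.57, 3.14, 3.14, 3.14].

INTERFACE

Orientations are given as a unit quaternion [w, x, y, z].
In Python, from rig import ctrl gives the robot as it stands.
- The arm moves only by the tool servo_tool, never from a script. Its argument "series" is one flat list of numbers, 5 for each row, row after row: the shift along the tool's x, y, z in mm, then the turn about the tool's z in rad, then the closure, from 0 (fully open) to 1 (shut). In form: [tx, ty, tz, turn, grip, tx, ty, tz, turn, grip, ...]. A call has 1 to 5 rows; each row shifts and turns the pose as measured when the row begins, along the tool's axes as they then stand; what a row does not reach is not made up. A row lasts 1/8 s, in which the tool goes at most 62.5 mm and 10.7 degrees, less where a joint would pass 70% of its speed; a pose out of reach is approached as far as the arm can. A call is refused whole if a number of a shift passes 62.5 or a number of a turn 0.188, either way. A call with a gripper value outside its range is refused whole. The fingers move at their own pace and stop on an object; "force" is the grip in N (left out, the last holds). Time passes only in rows, so rows that do not move let the fingers close. It gives the time, the measured TCP pose, the force and the opening at its end, in the units of the state.
- ctrl.observe(): the state, without advancing time (a new reading comes with each control period).
- ctrl.grab_frame(name): name is "scene" or "top" or "wrist"; returns a dict with "frame" (400x640x3 uint8, blue, green, red), "intrinsics" (3x3 intrinsics, pixels), "camera_from_world" (4x4, takes a point from world to camera coordinates). Camera axes: x right, y down, z forward; pixel columns grow to the right and rows downward; lengths in mm; the calibration is good to about 2 mm. A picture is of the moment at which its call begins. There is no depth.
- ctrl.hand_in(): hands the job in, once; it reports no verdict.
Trained networks look in the newest picture that a camera, given by its name, has taken for a name from the list of things; names that differ only in an ending like _2 or _b are one class to them, and where a whole thing is asked for, a point or a joint stands for the part that bears it (a point fixed in the world has none). Each returns a list of dicts, best first, with "conf" (0 to 1); they miss things now and then, are a little off and sometimes report something else, mostly with a low value. They report only what shows in the picture. A call takes as long as a camera call. They do not tell look-alikes from the thing itself.
- ctrl.recognise(camera, thing): "box" ([left, top, width, height] as shares, 0 to 1, of the picture: columns of its width, rows of its height, round what is visible of it).
- ctrl.silhouettes(camera, thing): "mask" (400x640 bool, what is visible of it) and "box" ([left, top, width, height] as shares, 0 to 1, of the picture: columns of its width, rows of its height, round what is visible of it).
- ctrl.tip_of(camera, thing): "xy" ([column, row] as shares, 0 to 1, of the picture: columns of its width, rows of its height: a listed point, or the origin of a listed thing).
The state is a dict: "time_s": time; "q": joint angles; "qd": joint speeds; "joint_torque": joint torques, N m; "eef_pos": TCP position; "ee_rot": TCP orientation; "contact_force": force on the tool from outside, world axes, zero at the start; "torque": the same for the moment, N m; "gripper_width": finger opening in mm.
Only numpy, scipy, OpenCV 4.12 (cv2) and the standard library are available. Lean on these libraries where they do the work, as an engineer would, in place of code of your own. Each camera call takes 0.05 s, during which the arm holds its last target. There are 200 camera calls.

## Working session

There is one attempt and no reset: what is moved stays moved. The work goes in short steps, Python scripts to look and compute and a tool call to move; the robot and the scene stay as the last step left them, time stands still between calls to the robot, and variables do not carry over. Pictures are saved under pics/ and viewed, about 8 in all and at most 12, crops included, and the job is handed in when it is done.

Besides the shell and the picture viewer there is one more tool, called after "Request:" as a command line: name --argument value ..., lists and objects as JSON in quotes. servo_tool: Moves the arm, as the interface text tells. Its arguments: {"type":"object","properties":{"series":{"type":"array"},"force":{"type":"number"}},"required":["series"]}

```bash
mkdir -p pics; ls
python3 - <<'E'
from rig import ctrl
import cv2,numpy as np
s=ctrl.observe(); print({k:np.round(v,3).tolist() for k,v in s.items()}, ctrl.nose_length)
fr={}
for c in ("scene","top"):
    f=ctrl.grab_frame(c); fr[c]=f['frame']; np.savez(f'pics/{c}0.npz',**f)
    print(c,np.round(f['intrinsics'],1).tolist(),np.round(f['camera_from_world'],3).tolist())
    for t in ("blank_grip","blank_seat","blank_lug","dark_blank_grip","socket","socket_notch","stand","rack","gouge","glue"):
        r=ctrl.tip_of(c,t); print(t,[(round(x['conf'],2),np.round(np.array(x['xy'])*[640,400],1).tolist()) for x in r[:4]])
cv2.imwrite('pics/scene0.png',fr['scene']);cv2.imwrite('pics/top0.png',fr['top'])
E
```

```text
pics
{'time_s': 0.0, 'q': [-1.292, 0.301, 1.522, 0.0, 1.321, -0.067], 'qd': [0.001, 0.001, -0.001, 0.0, -0.0, 0.0], 'joint_torque': [0.002, -54.349, -36.179, -0.0, 0.004, -0.0], 'eef_pos': [186.35, -517.225, 241.695], 'ee_rot': [-0.001, 0.985, 0.172, -0.0], 'contact_force': [-0.62, -0.681, -0.191], 'torque': [0.001, -0.029, -0.059], 'gripper_width': 85.664} 11.0
scene [[491.4, 0.0, 311.0], [0.0, 491.4, 199.1], [0.0, 0.0, 1.0]] [[-0.635, 0.772, 0.016, 312.963], [0.571, 0.484, -0.663, -176.352], [-0.52, -0.412, -0.748, 1867.858], [0.0, 0.0, 0.0, 1.0]]
blank_grip [(0.97, [348.9, 226.4]), (0.82, [340.1, 269.8]), (0.78, [390.3, 253.2]), (0.68, [409.5, 231.4])]
blank_seat [(0.96, [404.6, 232.9]), (0.87, [342.9, 281.0]), (0.75, [390.1, 262.4]), (0.59, [341.4, 239.2])]
blank_lug [(0.98, [343.6, 282.4]), (0.95, [340.1, 242.9]), (0.71, [408.2, 244.1]), (0.42, [183.3, 188.5])]
dark_blank_grip [(0.79, [376.6, 285.1])]
socket [(0.89, [240.4, 167.3]), (0.36, [345.1, 283.9])]
socket_notch [(0.67, [246.4, 167.9])]
stand [(0.88, [236.6, 204.1]), (0.47, [330.9, 208.3])]
rack [(0.89, [354.6, 300.9])]
g
[... 195 characters left out ...]
0.12], [-0.989, 0.018, -0.145, 500.675], [0.145, -0.006, -0.989, 1324.032], [0.0, 0.0, 0.0, 1.0]]
blank_grip [(0.94, [223.3, 210.8]), (0.94, [268.1, 209.2]), (0.73, [243.9, 157.7]), (0.67, [228.9, 250.3])]
blank_seat [(0.91, [227.6, 248.3]), (0.88, [244.1, 161.2]), (0.82, [224.5, 210.6]), (0.79, [273.1, 210.9])]
blank_lug [(0.9, [233.3, 216.0]), (0.75, [238.4, 162.7]), (0.68, [223.7, 245.5]), (0.62, [274.5, 203.4])]
dark_blank_grip [(0.67, [204.3, 164.0])]
socket [(0.57, [400.5, 178.6])]
socket_notch [(0.97, [398.4, 187.4])]
stand [(0.96, [387.9, 173.7])]
rack [(0.64, [309.1, 183.2]), (0.56, [230.4, 169.2])]
gouge [(0.71, [309.8, 179.8]), (0.69, [174.0, 203.1])]
glue [(0.94, [448.2, 157.0])]
```

Run:
```python
import cv2,numpy as np
s=cv2.imread('pics/scene0.png');t=cv2.imread('pics/top0.png')
a=cv2.resize(s[130:340,150:470],(790,518),interpolation=3)
b=cv2.resize(t[110:290,140:480],(790,418),interpolation=3)
cv2.imwrite('pics/s1.png',a);cv2.imwrite('pics/t1.png',b)
```

```text
(no output)
```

View pics/s1.png

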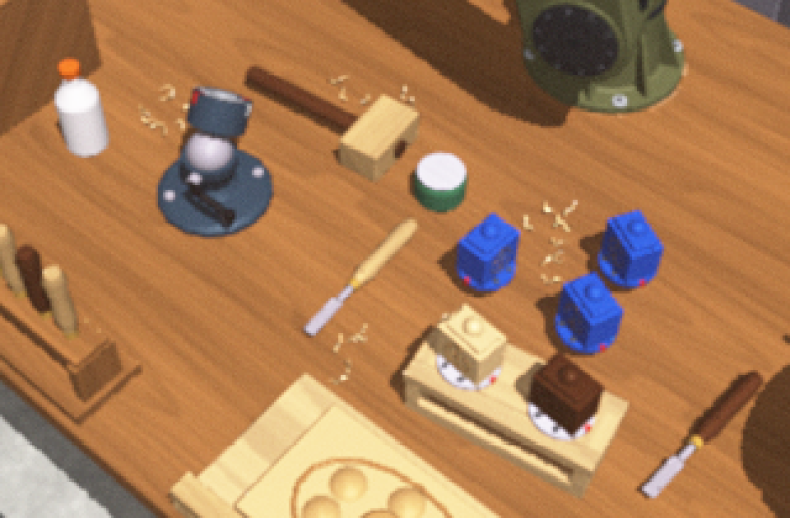

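View pics/t1.png

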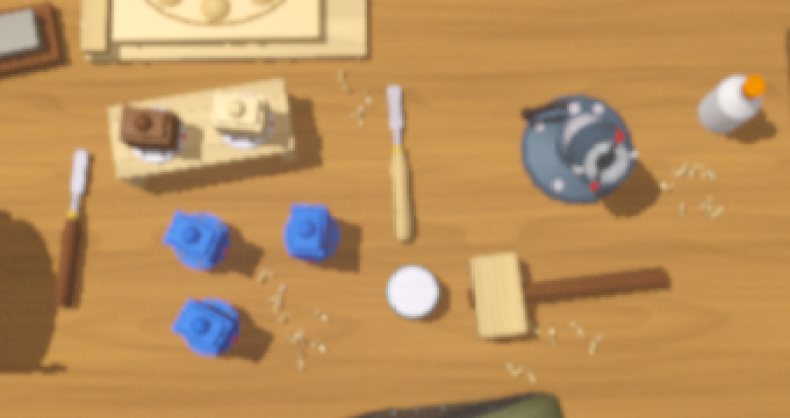

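Pale blank: scene (340,270), top (244,158). Look-alikes are the dark blank at scene (379,286) and three blue ones at scene (348,232), (409,231) and (389,257). I choose the pale one in the rack. Its close crop will come from the wrist camera.

```bash
cat > h.py <<'E'
import numpy as np, cv2
from scipy.spatial.transform import Rotation as R
def proj(f,P):
    P=np.atleast_2d(P);T=f['camera_from_world'];c=P@T[:3,:3].T+T[:3,3];K=f['intrinsics']
    u=c@K.T; return u[:,:2]/u[:,2:]
def ray(f,uv):
    T=f['camera_from_world'];d=np.linalg.inv(f['intrinsics'])@[uv[0],uv[1],1]
    return -T[:3,:3].T@T[:3,3], T[:3,:3].T@d
def atz(f,uv,z):
    o,d=ray(f,uv); return o+d*(z-o[2])/d[2]
def tri(obs):
    A=np.zeros((3,3));b=np.zeros(3)
    for f,uv in obs:
        o,d=ray(f,uv);d=d/np.linalg.norm(d);M=np.eye(3)-np.outer(d,d);A+=M;b+=M@o
    return np.linalg.solve(A,b)
def rot(s): return R.from_quat(np.roll(s['ee_rot'],-1))
def st(ctrl):
    s=ctrl.observe(); print('t',round(s['time_s'],2),'q',np.round(s['q'],3).tolist(),'p',np.round(s['eef_pos'],1).tolist(),'\nR',np.round(rot(s).as_matrix(),3).tolist(),'F',np.round(s['contact_force'],1).tolist(),'w',round(s['gripper_width'],1)); return s
E
python3 - <<'E'
from h import *
f={c:dict(np.load(f'pics/{c}0.npz')) for c in('scene','top')}
P={'grip':((340.1,269.8),(243.9,157.7),112),'seat':((342.9,281),(244.1,161.2),72),'socket':((240.4,167.3),(400.5,178.6),149),'notch':((246.4,167.9),(398.4,187.4),149),'stand':((236.6,204.1),(387.9,173.7),0),'rack':((354.6,300.9),(230.4,169.2),0),'glue':((186.6,188.4),(448.2,157),0)}
for k,(a,b,z) in P.items():
    print(k,np.round(tri([(f['scene'],a),(f['top'],b)])),np.round(atz(f['scene'],a,z)),np.round(atz(f['top'],b,z)))
E
```

```text
grip [616. 202. 113.] [614. 203. 112.] [617. 200. 112.]
seat [615. 212.  64.] [617. 218.  72.] [616. 206.  72.]
socket [ 534. -265.  156.] [ 529. -269.  149.] [ 536. -268.  149.]
notch [ 512. -262.  138.] [ 519. -253.  149.] [ 510. -260.  149.]
stand [ 578. -254.   21.] [ 567. -269.    0.] [ 582. -258.    0.]
rack [608. 263.  -3.] [610. 262.   0.] [607. 263.   0.]
glue [ 631. -456.    4.] [ 628. -455.    0.] [ 635. -461.    0.]
```

Request:
servo_tool --series '[50,-18,-25,0,0,50,-18,-25,0,0,55,-18,-15,0,0,55,-18,-15,0,0,55,-18,-10,0,0]'

```text
time_s: 1.72
eef_pos: [408.9, -339.8, 334.5]
ee_rot: [-0.001, 0.986, 0.169, 0.0]
contact_force: [0.3, -0.6, -0.0]
gripper_width: 85.7
```

Request:
servo_tool --series '[50,-18,0,0,0,50,-18,0,0,0,0,0,0,0,0]'

```text
time_s: 2.1
eef_pos: [496.0, -267.5, 335.5]
ee_rot: [-0.0, 0.985, 0.171, 0.001]
contact_force: [-1.3, -1.0, 0.8]
gripper_width: 85.4
```

Run:
```python
from rig import ctrl
from h import *
st(ctrl)
f=ctrl.grab_frame('wrist');np.savez('pics/w1.npz',**f);cv2.imwrite('pics/w1.png',f['frame'])
print(f['intrinsics'].tolist(),np.round(f['camera_from_world'],3).tolist())
for t in("socket","socket_notch","socket_floor","stand"):
    print(t,[(round(x['conf'],2),np.round(np.array(x['xy'])*[640,400],1).tolist()) for x in ctrl.tip_of('wrist',t)[:4]])
```

```text
t 2.1 q [-0.56, 0.279, 1.335, 0.001, 1.527, 0.667] p [496.0, -267.5, 335.5] 
R [[0.942, 0.337, 0.002], [0.337, -0.942, 0.0], [0.002, 0.0, -1.0]] F [-1.3, -1.0, 0.8] w 85.4
[[282.7920403661824, 0.0, 319.5273287836934], [0.0, 282.7920403661824, 199.1794595775497], [0.0, 0.0, 1.0]] [[0.336, -0.942, -0.0, -418.605], [-0.892, -0.318, 0.322, 286.665], [-0.303, -0.108, -0.947, 590.861], [0.0, 0.0, 0.0, 1.0]]
socket [(0.87, [333.1, 148.8])]
socket_notch [(0.68, [465.5, 117.5]), (0.65, [320.7, 157.6])]
socket_floor [(0.84, [332.3, 125.5])]
stand [(0.72, [326.0, 105.1])]
```

View pics/w1.png

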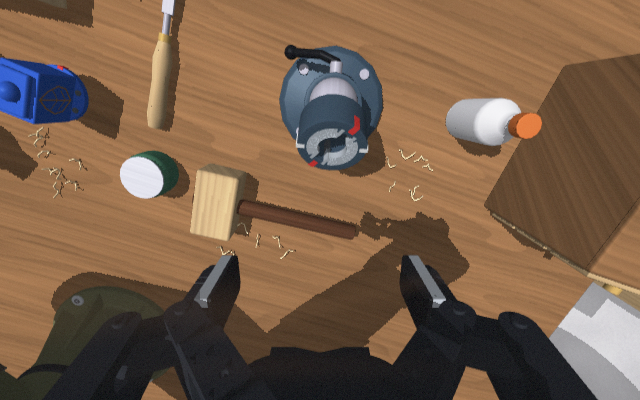

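Request:
servo_tool --series '[-20,0,55,0,0,-20,0,55,0,0,0,0,0,0,0]'

```text
time_s: 2.72
eef_pos: [453.1, -286.6, 224.6]
ee_rot: [0.001, 0.986, 0.166, 0.002]
contact_force: [1.1, -0.9, 0.4]
gripper_width: 85.7
```

Run:
```python
from rig import ctrl
from h import *
st(ctrl)
f=ctrl.grab_frame('wrist');np.savez('pics/w2.npz',**f)
for t in("socket","socket_notch","socket_floor","stand"):
    print(t,[(round(x['conf'],2),np.round(np.array(x['xy'])*[640,400],1).tolist()) for x in ctrl.tip_of('wrist',t)[:4]])
u=proj(f,[534,-266,149])[0].astype(int);print(u)
x0=max(u[0]-100,0);y0=max(u[1]-75,0);print(x0,y0)
cv2.imwrite('pics/w2.png',cv2.resize(f['frame'][y0:y0+150,x0:x0+200],None,fx=4,fy=4,interpolation=cv2.INTER_CUBIC))
```

```text
t 2.73 q [-0.633, 0.282, 1.586, 0.001, 1.269, 0.604] p [453.1, -286.6, 224.6] 
R [[0.945, 0.328, 0.004], [0.328, -0.945, -0.002], [0.003, 0.003, -1.0]] F [1.1, -0.9, 0.4] w 85.7
socket [(0.76, [332.8, 108.3]), (0.73, [101.0, 158.5])]
socket_notch [(0.57, [315.8, 121.6])]
socket_floor [(0.73, [330.0, 77.2])]
stand [(0.84, [331.5, 60.9])]
[329 104]
229 29
```

View pics/w2.png

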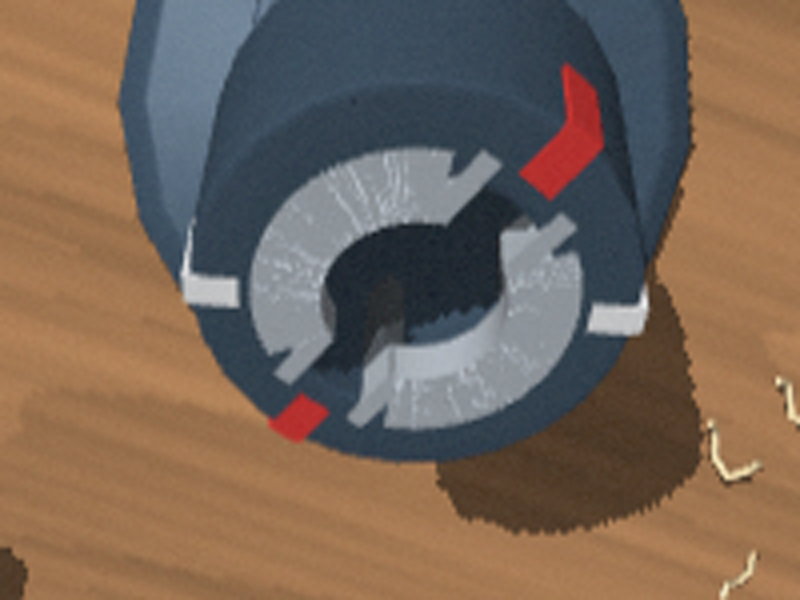

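Crop shows the socket mouth: white marks' outer ends at (185,287)/(645,318) in the crop, red marks' outer ends at (590,140)/(283,430), and the rim's top and bottom at (410,83)/(410,462). Now fitting the stand model.

```bash
cat > fit.py <<'E'
from h import *
from scipy.optimize import least_squares
f=dict(np.load('pics/w2.npz'))
cr=lambda p: np.array(p)/4+[229,29]
def frame(p):
    sx,sy,yaw,t=p; h=np.array([np.cos(yaw),np.sin(yaw),0])
    z=-np.sin(t)*h+np.cos(t)*np.array([0,0,1]); x=np.cos(t)*h+np.sin(t)*np.array([0,0,1]); y=np.cross(z,x)
    return np.array([sx,sy,85])+78*z, x,y,z
a=np.radians(55)
def res(p):
    C,x,y,z=frame(p); n=y*np.cos(a)-x*np.sin(a)
    M=[C+40*y,C-40*y,C-40*n,C+40*n]
    r=[proj(f,M)-[cr((185,293)),cr((645,318)),cr((588,145)),cr((283,430))]]
    th=np.linspace(0,2*np.pi,721)[:,None]
    E=proj(f,C+40*(np.cos(th)*x+np.sin(th)*y))
    ext=np.array([E[:,1].max()-cr((0,462))[1],E[:,1].min()-cr((0,83))[1],E[:,0].min()-cr((192,0))[0],E[:,0].max()-cr((645,0))[0]])
    return np.r_[r[0].ravel(),ext]
if __name__=='__main__':
    s=least_squares(res,[578,-260,-.1,.6],loss='soft_l1'); C,x,y,z=frame(s.x)
    print(s.x,np.degrees(s.x[2:]),'\nC',C,'z',z,'y',y);print(np.round(s.fun,1))
    t=dict(np.load('pics/top0.npz'));c=dict(np.load('pics/scene0.npz'))
    for g in(t,c): print(proj(g,[C,[s.x[0],s.x[1],0]]))
    w=dict(np.load('pics/w1.npz'));print(proj(w,[C,C-32*z,[s.x[0],s.x[1],0]]), proj(f,[C,C-32*z]))
    np.savez('pics/sock.npz',C=C,x=x,y=y,z=z)
E
python3 fit.py
```

```text
[ 5.82201099e+02 -2.55774788e+02  2.69303082e-01  6.84958439e-01] [15.42992998 39.24522767] 
C [ 534.63371379 -268.90376552  145.40673661] z [-0.60983827 -0.16832023  0.77444534] y [-2.66059702e-01  9.63956552e-01 -2.77555756e-17]
[ 1.2 -0.6 -1.2  0.7 -0.7 -0.7  1.1  0.   0.2  0.4 -0.8  0.8]
[[400.75515555 179.39654593]
 [387.35830827 173.57885604]]
[[239.42766414 168.99867794]
 [236.20362603 208.64433809]]
[[332.0816677  148.13855354]
 [332.6938812  127.97375547]
 [330.93917345 102.42974582]] [[333.00269828 105.41016542]
 [333.52788243  77.49364607]]
```

Request:
servo_tool --series '[25,-47,-15,0,0,25,-47,-15,0,0,25,-50,-10,0,0,25,-50,-5,0,0,25,-50,-5,0,0]'

```text
time_s: 3.6
eef_pos: [496.7, -9.0, 286.5]
ee_rot: [0.007, 0.986, 0.166, 0.01]
contact_force: [1.0, -0.8, -0.0]
gripper_width: 85.5
```

Request:
servo_tool --series '[25,-50,-5,0,0,25,-50,-5,0,0,25,-50,-5,0,0,25,-40,0,0,0,0,0,0,0,0]'

```text
time_s: 4.22
eef_pos: [530.0, 216.5, 309.4]
ee_rot: [0.006, 0.985, 0.169, 0.017]
contact_force: [0.4, -0.4, -0.2]
gripper_width: 85.3
```

Run:
```python
from rig import ctrl
from h import *
st(ctrl)
f=ctrl.grab_frame('wrist');np.savez('pics/w3.npz',**f)
for t in("blank_grip","blank_seat","blank_lug","dark_blank_grip","rack"):
    print(t,[(round(x['conf'],2),np.round(np.array(x['xy'])*[640,400],1).tolist()) for x in ctrl.tip_of('wrist',t)[:5]])
u=proj(f,[[616,202,112],[616,205,72]]);print(u)
u=u[0].astype(int);x0=max(u[0]-100,0);y0=max(u[1]-75,0);print(x0,y0)
cv2.imwrite('pics/w3.png',cv2.resize(f['frame'][y0:y0+150,x0:x0+200],None,fx=4,fy=4,interpolation=cv2.INTER_CUBIC))
```

```text
t 4.22 q [0.331, 0.294, 1.374, -0.018, 1.442, 1.565] p [530.0, 216.5, 309.4] 
R [[0.942, 0.332, 0.036], [0.333, -0.943, -0.007], [0.031, 0.018, -0.999]] F [0.4, -0.4, -0.2] w 85.3
blank_grip [(0.97, [352.3, 115.3]), (0.86, [263.9, 210.8]), (0.85, [252.2, 283.9]), (0.75, [362.8, 237.5])]
blank_seat [(0.9, [269.6, 200.6]), (0.88, [252.7, 265.3]), (0.77, [357.8, 228.4])]
blank_lug [(0.91, [364.1, 212.9]), (0.74, [248.9, 252.4]), (0.73, [279.2, 211.4]), (0.58, [332.0, 109.5]), (0.4, [583.9, 226.6])]
dark_blank_grip [(0.75, [248.8, 94.7])]
rack [(0.94, [303.7, 108.0])]
[[353.65525515 115.96716592]
 [347.21299743 114.74752464]]
253 40
```

View pics/w3.png

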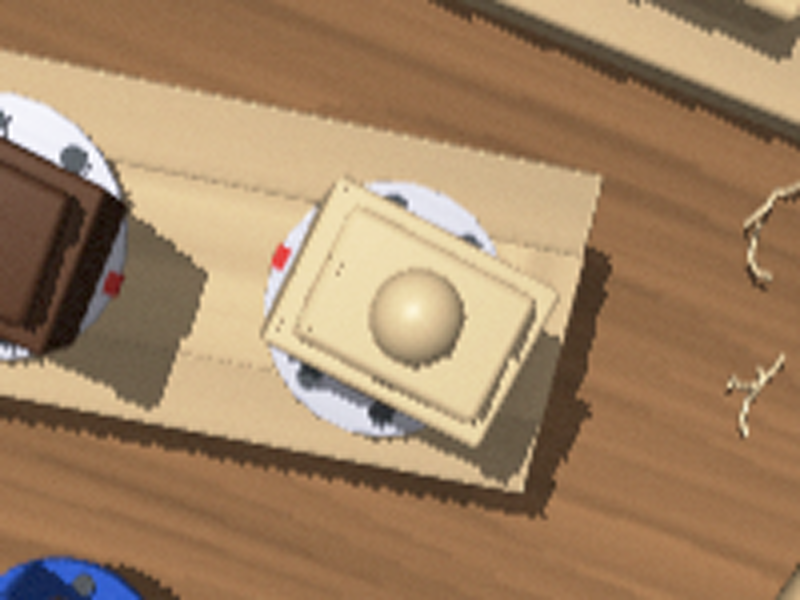

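The crop shows the pale blank with block corners at (345,178), (557,290), (478,447), (263,335) in crop pixels and a red mark at (282,257). It is clearly the limewood one, in the rack.

Run:
```python
from h import *
f=dict(np.load('pics/w3.npz'))
c=[np.array(p)/4+[253,40] for p in((345,178),(557,290),(478,447),(263,335))]
W=np.array([atz(f,p,136) for p in c]);print(np.round(W,1),W.mean(0))
for i in range(4): d=W[(i+1)%4]-W[i];print(np.linalg.norm(d).round(1),np.degrees(np.arctan2(d[1],d[0])).round(1))
print('grip',atz(f,(352.3,115.3),112),'red',atz(f,np.array((282,257))/4+[253,40],76),'ball',atz(f,np.array((415,315))/4+[253,40],150))
```

```text
[[638.8 230.1 136. ]
 [631.8 168.3 136. ]
 [587.3 172.2 136. ]
 [595.7 237.  136. ]] [613.41543953 201.8828179  136.        ]
62.2 -96.5
44.7 175.0
65.3 82.6
43.7 -9.1
grip [616.16484868 203.70607125 112.        ] red [617.75925899 237.50633853  76.        ] ball [613.28318368 203.05511444 150.        ]
```

Request:
servo_tool --series '[0,0,0,-0.186,0,0,0,0,-0.186,0,0,0,0,-0.186,0,0,0,0,-0.186,0,0,0,0,-0.186,0]'

```text
time_s: 5.15
eef_pos: [530.4, 207.8, 310.5]
ee_rot: [0.014, 0.803, 0.595, 0.012]
contact_force: [0.1, -0.1, -0.6]
gripper_width: 85.3
```

Request:
servo_tool --series '[0,0,0,-0.186,0,0,0,0,0,0]'

```text
time_s: 5.4
eef_pos: [530.6, 206.1, 311.0]
ee_rot: [0.015, 0.745, 0.667, 0.011]
contact_force: [0.2, 0.3, -0.9]
gripper_width: 85.5
```

```bash
cat > go.py <<'E'
import sys
from rig import ctrl
from h import *
def go(T,az=None):
    s=st(ctrl);M=rot(s).as_matrix();d=M.T@(np.array(T,float)-s['eef_pos']);print('tool shift',np.round(d,1),'dist',np.linalg.norm(d).round(1),'yaz',np.degrees(np.arctan2(M[1,1],M[0,1])).round(1))
if __name__=='__main__': go([float(a) for a in sys.argv[1:4]])
E
python3 go.py 614 202 104
```

```text
t 5.4 q [0.314, 0.285, 1.382, -0.019, 1.442, 0.426] p [530.6, 206.1, 311.0] 
R [[0.11, 0.993, 0.037], [0.994, -0.11, -0.007], [-0.003, 0.038, -0.999]] F [0.2, 0.3, -0.9] w 85.5
tool shift [  5.8  75.5 210. ] dist 223.2 yaz -6.3
```

Request:
servo_tool --series '[3,38,30,0,0,3,38,30,0,0,0,0,40,0,0,0,0,30,0,0,0,0,0,0,0]'

```text
time_s: 6.02
eef_pos: [614.9, 199.7, 182.2]
ee_rot: [0.016, 0.754, 0.656, 0.013]
contact_force: [-0.1, -0.1, 0.7]
gripper_width: 85.2
```

Run:
```python
from go import *
go([614,202,104])
f=ctrl.grab_frame('wrist');np.savez('pics/w4.npz',**f);cv2.imwrite('pics/w4.png',f['frame'])
for t in("blank_grip","blank_seat"):
    print(t,[(round(x['conf'],2),np.round(np.array(x['xy'])*[640,400],1).tolist(),np.round(atz(f,np.array(x['xy'])*[640,400],112 if 'grip' in t else 72),1).tolist()) for x in ctrl.tip_of('wrist',t)[:5]])
```

```text
t 6.03 q [0.263, 0.546, 1.316, -0.018, 1.242, 0.408] p [614.9, 199.7, 182.2] 
R [[0.138, 0.99, 0.04], [0.99, -0.138, -0.007], [-0.001, 0.04, -0.999]] F [-0.1, -0.1, 0.7] w 85.2
tool shift [ 2.2 -4.4 78.1] dist 78.2 yaz -8.0
blank_grip [(0.73, [173.6, 296.4], [488.4, 147.6, 112.0]), (0.71, [112.8, 149.7], [484.5, 271.4, 112.0]), (0.67, [309.1, 169.8], [616.4, 237.3, 112.0])]
blank_seat [(0.85, [139.5, 142.1], [480.7, 271.9, 72.0]), (0.67, [188.3, 275.1], [483.1, 142.1, 72.0]), (0.63, [26.9, 175.7], [379.6, 258.4, 72.0])]
```

View pics/w4.png

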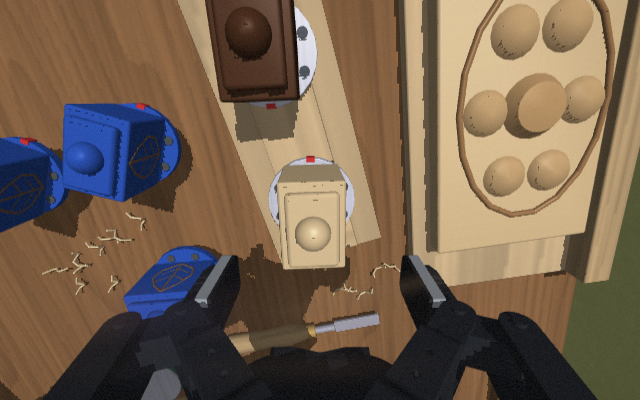

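The picture shows the pale block (280–345, 165–268) centred between the fingers (jaw mid ≈ 320) and square to them. Descending and gripping.

Request:
servo_tool --series '[2,-4.5,38,0,0,0,0,36,0,0,0,0,4,0,0]'

```text
time_s: 6.55
eef_pos: [617.8, 203.5, 113.2]
ee_rot: [0.019, 0.754, 0.656, 0.02]
contact_force: [0.6, -0.2, 0.2]
gripper_width: 85.8
```

```bash
python3 go.py 614 202 104
```

```text
t 6.55 q [0.268, 0.618, 1.375, -0.019, 1.096, 0.415] p [617.8, 203.5, 113.2] 
R [[0.139, 0.989, 0.056], [0.99, -0.139, -0.002], [0.005, 0.055, -0.998]] F [0.6, -0.2, 0.2] w 85.8
tool shift [-2.  -4.1  9. ] dist 10.0 yaz -8.0
```

Request:
servo_tool --series '[-2,-4,9,0,0,0,0,0,0,0.2,0,0,0,0,1,0,0,0,0,1,0,0,0,0,1]' --force 70

```text
time_s: 7.18
eef_pos: [615.7, 202.6, 109.8]
ee_rot: [0.021, 0.755, 0.656, 0.024]
contact_force: [-0.1, 0.2, -3.3]
gripper_width: 45.2
```

Request:
servo_tool --series '[0,0,0,0,1,0,0,0,0,1]'

```text
time_s: 7.42
eef_pos: [615.6, 202.5, 109.6]
ee_rot: [0.021, 0.755, 0.656, 0.023]
contact_force: [-0.2, -0.0, -1.3]
gripper_width: 45.7
```

```bash
python3 go.py 614 202 104
```

```text
t 7.42 q [0.267, 0.614, 1.391, -0.019, 1.077, 0.416] p [615.6, 202.5, 109.6] 
R [[0.139, 0.988, 0.062], [0.99, -0.14, -0.0], [0.008, 0.062, -0.998]] F [-0.2, -0.0, -1.3] w 45.7
tool shift [-0.8 -1.8  5.5] dist 5.8 yaz -8.0
```

Request:
servo_tool --series '[0,0,-40,0,1,0,0,-55,0,1,0,0,-55,0,1,0,0,-30,0,1,0,0,0,0,1]'

```text
time_s: 8.05
eef_pos: [603.5, 202.3, 292.2]
ee_rot: [0.02, 0.755, 0.656, 0.021]
contact_force: [0.0, 0.2, -4.8]
gripper_width: 45.5
```

Request:
servo_tool --series '[24,55,0,0,1,24,55,0,0,1,24,55,0,0,1,24,55,0,0,1]'

```text
time_s: 8.55
eef_pos: [774.4, 249.1, 290.8]
ee_rot: [0.019, 0.755, 0.656, 0.021]
contact_force: [1.2, -0.3, -3.4]
gripper_width: 45.8
```

```bash
python3 go.py 614 202 104
```

```text
t 8.55 q [0.271, 1.0, 0.315, -0.017, 1.773, 0.407] p [774.4, 249.1, 290.8] 
R [[0.139, 0.989, 0.057], [0.99, -0.14, -0.002], [0.006, 0.056, -0.998]] F [1.2, -0.3, -3.4] w 45.8
tool shift [ -70.2 -162.5  177.5] dist 250.7 yaz -8.0
```

Request:
servo_tool --series '[24,55,0,0,1,24,55,0,0,1,24,55,0,0,1]'

```text
time_s: 8.93
eef_pos: [815.9, 254.8, 240.6]
ee_rot: [0.034, 0.753, 0.655, 0.055]
contact_force: [0.0, 0.2, -2.8]
gripper_width: 45.2
```

```bash
python3 go.py 614 202 104
```

```text
t 8.93 q [0.263, 1.105, 0.238, -0.013, 1.67, 0.401] p [815.9, 254.8, 240.6] 
R [[0.136, 0.983, 0.126], [0.99, -0.14, 0.021], [0.038, 0.122, -0.992]] F [0.0, 0.2, -2.8] w 45.2
tool shift [ -85.1 -207.7  108.9] dist 249.4 yaz -8.1
```

Request:
servo_tool --series '[24,50,-25,0,1,24,50,-25,0,1,24,50,-25,0,1,24,50,-25,0,1,24,50,-25,0,1]'

```text
time_s: 9.55
eef_pos: [823.3, 260.2, 329.3]
ee_rot: [0.066, 0.746, 0.65, 0.13]
contact_force: [0.1, 0.2, -3.5]
gripper_width: 45.3
```

```bash
python3 go.py 614 202 104
```

```text
t 9.55 q [0.265, 1.007, 0.235, -0.006, 1.607, 0.402] p [823.3, 260.2, 329.3] 
R [[0.122, 0.952, 0.279], [0.987, -0.147, 0.07], [0.108, 0.267, -0.958]] F [0.1, 0.2, -3.5] w 45.3
tool shift [-107.2 -251.   153.3] dist 313.0 yaz -8.8
```

Request:
servo_tool --series '[26,54,-8,0,1,26,54,-8,0,1,26,54,-8,0,1,26,54,-8,0,1,26,54,-8,0,1]'

```text
time_s: 10.18
eef_pos: [848.4, 270.1, 371.1]
ee_rot: [0.101, 0.733, 0.639, 0.209]
contact_force: [-0.2, -0.0, -3.3]
gripper_width: 45.1
```

```bash
python3 go.py 614 202 104
```

```text
t 10.18 q [0.267, 0.974, 0.236, 0.001, 1.463, 0.403] p [848.4, 270.1, 371.1] 
R [[0.095, 0.895, 0.436], [0.979, -0.162, 0.12], [0.178, 0.415, -0.892]] F [-0.2, -0.0, -3.3] w 45.1
tool shift [-136.5 -309.7  128. ] dist 361.8 yaz -10.3
```

Request:
servo_tool --series '[25,54,3,0,1,25,54,3,0,1,25,54,3,0,1,25,54,3,0,1,25,54,3,0,1]'

```text
time_s: 10.8
eef_pos: [876.9, 276.3, 403.4]
ee_rot: [0.134, 0.715, 0.624, 0.285]
contact_force: [0.4, 0.7, -3.8]
gripper_width: 45.3
```

```bash
cat > al.py <<'E'
from go import *
S=np.load('pics/sock.npz')
def al():
    s=st(ctrl);M=rot(s).as_matrix();B=np.c_[S['x'],S['y'],S['z']]
    # tool y in socket frame; want along +-blank x: unlocked = socket x rotated +55 about z
    y=B.T@M[:,1]; a=np.degrees(np.arctan2(y[1],y[0]))
    tz=M.T@(-S['z']); print('needed tool z in tool frame',np.round(tz,3),'tilt err deg',np.degrees(np.arccos(tz[2])).round(2),'tool y ang from socket x',a.round(1),'(unlocked 55, locked 0; mod 180); turn to unlocked',np.round(np.radians((a-55+90)%180-90),3))
    return s,M
def goal(d,L=37.6):  # seat at height d above mouth
    s,M=al(); T=S['C']+S['z']*(d)-M[:,2]*L
    print('TCP goal',np.round(T,1)); q=M.T@(T-s['eef_pos']);print('shift',np.round(q,1))
if __name__=='__main__': goal(float(sys.argv[1]), *(float(a) for a in sys.argv[2:3]))
E
python3 al.py 100
```

```text
t 10.8 q [0.263, 0.96, 0.236, 0.011, 1.305, 0.398] p [876.9, 276.3, 403.4] 
R [[0.057, 0.816, 0.575], [0.969, -0.184, 0.165], [0.241, 0.548, -0.801]] F [0.4, 0.7, -3.8] w 45.3
needed tool z in tool frame [0.011 0.043 0.999] tilt err deg 2.52 tool y ang from socket x -23.3 (unlocked 55, locked 0; mod 180); turn to unlocked -1.366
TCP goal [ 452. -292.  253.]
shift [-611.1 -324.4 -217.8]
```

Request:
servo_tool --series '[25,54,5,0,1,-40,-20,-12,0,1,-48,-26,-16,0,1,-48,-26,-16,0,1,-48,-26,-16,0,1]'

```text
time_s: 11.42
eef_pos: [778.7, 132.7, 367.4]
ee_rot: [0.141, 0.708, 0.622, 0.303]
contact_force: [0.6, -0.4, -3.0]
gripper_width: 45.5
```

```bash
python3 al.py 100
```

```text
t 11.43 q [0.085, 0.48, 1.108, 0.162, 0.887, 0.156] p [778.7, 132.7, 367.4] 
R [[0.042, 0.795, 0.605], [0.966, -0.187, 0.177], [0.254, 0.577, -0.776]] F [0.6, -0.4, -3.0] w 45.5
needed tool z in tool frame [-0.008  0.006  1.   ] tilt err deg 0.58 tool y ang from socket x -23.0 (unlocked 55, locked 0; mod 180); turn to unlocked -1.362
TCP goal [ 450.9 -292.4  252. ]
shift [-454.  -247.9 -184.2]
```

Request:
servo_tool --series '[0,0,0,-0.17,1,0,0,0,-0.17,1,0,0,0,-0.17,1,0,0,0,-0.17,1,0,0,0,-0.17,1]'

```text
time_s: 12.05
eef_pos: [776.2, 128.1, 369.7]
ee_rot: [0.259, 0.379, 0.862, 0.215]
contact_force: [-1.1, 1.0, -3.4]
gripper_width: 45.7
```

Request:
servo_tool --series '[0,0,0,-0.17,1,0,0,0,-0.17,1,0,0,0,-0.17,1,0,0,0,0,1]'

```text
time_s: 12.55
eef_pos: [776.4, 127.9, 372.8]
ee_rot: [0.309, 0.141, 0.93, 0.141]
contact_force: [0.4, 0.2, -3.7]
gripper_width: 45.2
```

```bash
python3 al.py 100
```

```text
t 12.55 q [0.08, 0.466, 1.119, 0.162, 0.878, -1.249] p [776.4, 127.9, 372.8] 
R [[-0.769, 0.176, 0.615], [0.35, 0.92, 0.174], [-0.536, 0.349, -0.769]] F [0.4, 0.2, -3.7] w 45.2
needed tool z in tool frame [ 0.005 -0.008  1.   ] tilt err deg 0.54 tool y ang from socket x 57.2 (unlocked 55, locked 0; mod 180); turn to unlocked 0.038
TCP goal [ 450.5 -292.3  251.8]
shift [ 168.2 -486.4 -180.4]
```

Request:
servo_tool --series '[16,-46,-17,0.038,1,16,-46,-17,0,1,16,-46,-17,0,1,16,-46,-17,0,1,16,-46,-17,0,1]'

```text
time_s: 13.18
eef_pos: [612.3, -67.0, 311.6]
ee_rot: [0.309, 0.169, 0.924, 0.15]
contact_force: [0.1, -1.1, -3.5]
gripper_width: 45.1
```

Request:
servo_tool --series '[16,-46,-17,0,1,16,-46,-17,0,1,16,-46,-17,0,1,16,-46,-17,0,1]'

```text
time_s: 13.68
eef_pos: [476.3, -222.0, 261.1]
ee_rot: [0.311, 0.177, 0.921, 0.151]
contact_force: [0.4, -0.8, -3.9]
gripper_width: 45.3
```

```bash
python3 al.py 100
```

```text
t 13.68 q [-0.757, 0.046, 1.909, 0.764, 0.926, -2.343] p [476.3, -222.0, 261.1] 
R [[-0.744, 0.232, 0.627], [0.42, 0.892, 0.168], [-0.52, 0.388, -0.761]] F [0.4, -0.8, -3.9] w 45.3
needed tool z in tool frame [ 0.02  -0.009  1.   ] tilt err deg 1.26 tool y ang from socket x 52.9 (unlocked 55, locked 0; mod 180); turn to unlocked -0.036
TCP goal [ 450.1 -292.   251.5]
shift [ -4.9 -72.3 -20.9]
```

Request:
servo_tool --series '[-2,-40,-5,-0.02,1,-2,-33,25,0,1,0,0,6,0,1]'

```text
time_s: 14.05
eef_pos: [476.8, -290.5, 216.0]
ee_rot: [0.314, 0.176, 0.921, 0.146]
contact_force: [0.2, 0.4, -4.5]
gripper_width: 45.3
```

```bash
python3 al.py 45
python3 - <<'E'
from go import *
s=ctrl.observe();fr=[]
for c in('wrist','scene','top'):
    f=ctrl.grab_frame(c);np.savez(f'pics/{c}5.npz',**f);fr.append(f)
    for t in("blank_seat","blank_grip","socket"):
        print(c,t,[(round(x['conf'],2),np.round(np.array(x['xy'])*[640,400],1).tolist()) for x in ctrl.tip_of(c,t)[:4]])
w=fr[0]['frame'][:, 120:520];w=cv2.resize(w,(600,600))
sc=cv2.resize(fr[1]['frame'][110:235,180:305],(600,600),interpolation=2)[:, :]
cv2.imwrite('pics/w5.png',cv2.resize(np.hstack([cv2.resize(fr[0]['frame'][:,120:520],(400,400)),cv2.resize(fr[1]['frame'][110:210,190:290],(400,400),interpolation=2)]),None,fx=1,fy=1))
E
```

```text
t 14.05 q [-0.861, 0.202, 1.849, 0.823, 0.916, -2.518] p [476.8, -290.5, 216.0] 
R [[-0.741, 0.232, 0.63], [0.416, 0.896, 0.158], [-0.528, 0.379, -0.76]] F [0.2, 0.4, -4.5] w 45.3
needed tool z in tool frame [ 0.027 -0.001  1.   ] tilt err deg 1.56 tool y ang from socket x 53.3 (unlocked 55, locked 0; mod 180); turn to unlocked -0.03
TCP goal [ 483.5 -282.4  208.8]
shift [ 2.2  6.1 10.9]
wrist blank_seat []
wrist blank_grip [(0.28, [329.3, 177.7])]
wrist socket [(0.67, [317.5, 198.3])]
scene blank_seat [(0.91, [405.5, 233.9]), (0.87, [242.9, 152.2]), (0.79, [390.6, 261.7]), (0.6, [347.3, 237.3])]
scene blank_grip [(0.93, [248.0, 139.8]), (0.73, [349.0, 227.4]), (0.68, [238.3, 207.0]), (0.65, [386.2, 254.5])]
scene socket [(0.79, [239.6, 168.3]), (0.53, [244.9, 155.8]), (0.37, [235.2, 180.7])]
top blank_seat [(0.81, [407.5, 190.0]), (0.67, [272.9, 214.3]), (0.67, [227.9, 251.3]), (0.59, [228.7, 212.3])]
top blank_grip [(0.98, [221.2, 208.9]), (0.92, [230.2, 248.5]), (0.9, [271.3, 207.6]), (0.69, [410.6, 187.8])]
top socket [(0.87, [400.0, 179.1])]
```

View pics/w5.png

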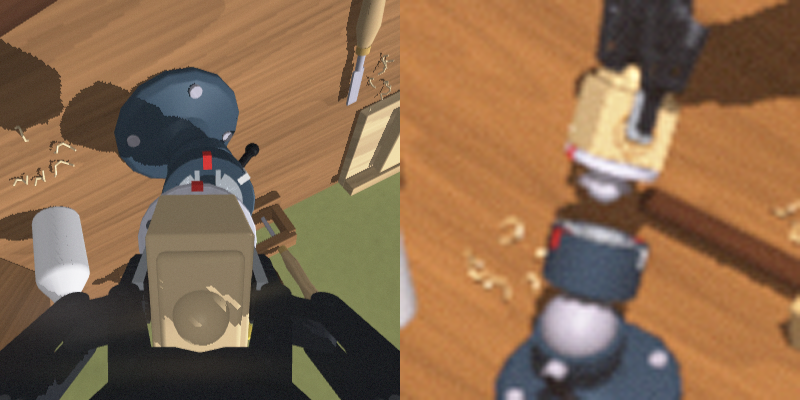

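The wrist view (left half) shows the blank's red mark at (197,186) close to the notch mark at (207,160). The scene view (right half) shows the blank roughly coaxial above the socket. Overlaying the model to check its pose in the hand.

```bash
cat > ov.py <<'E'
from go import *
S=np.load('pics/sock.npz')
def ov(fn,out,s,box,k,L=37.6,off=(0,0),pit=0.,rol=0.):
    f=dict(np.load(fn));im=f['frame'].copy();x0,y0,w,h=box
    im=cv2.resize(im[y0:y0+h,x0:x0+w],None,fx=k,fy=k,interpolation=cv2.INTER_CUBIC)
    M=rot(s).as_matrix();g=s['eef_pos']+M@[off[0],off[1],L-40]
    Mb=M@R.from_euler('xyz',[rol,pit,0]).as_matrix()
    def dr(P,c,cl=True):
        q=((proj(f,P)-[x0,y0]+.5)*k).astype(int);cv2.polylines(im,[q.reshape(-1,1,2)],cl,c,1,cv2.LINE_AA)
    b=lambda x,y,z: g+Mb@[x,y,z]
    th=np.linspace(0,2*np.pi,90)
    for zz in(40,32): dr([b(38*np.cos(t),38*np.sin(t),zz) for t in th],(0,255,255))
    for zz in(-24,): dr([b(a*33,c*23,zz) for a,c in((1,1),(1,-1),(-1,-1),(-1,1))],(0,255,0))
    dr([b(33,23,-24),b(33,23,28)],(0,255,0),0);dr([b(33,-23,-24),b(33,-23,28)],(0,255,0),0)
    for sg in(1,-1): dr([b(sg*34,0,32),b(sg*38,0,32),b(sg*38,0,40)],(255,0,255),0)
    dr([S['C']+40*(np.cos(t)*S['x']+np.sin(t)*S['y']) for t in th],(255,255,0))
    n=S['y']*np.cos(.96)-S['x']*np.sin(.96)
    for sg in(1,-1): dr([S['C']+sg*30*n,S['C']+sg*40*n],(255,0,255),0)
    cv2.imwrite(out,im)
E
python3 - <<'E'
from ov import *
ov('pics/wrist5.npz','pics/o5.png',ctrl.observe(),(235,130,170,125),4.7)
E
```

```text
(no output)
```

View pics/o5.png

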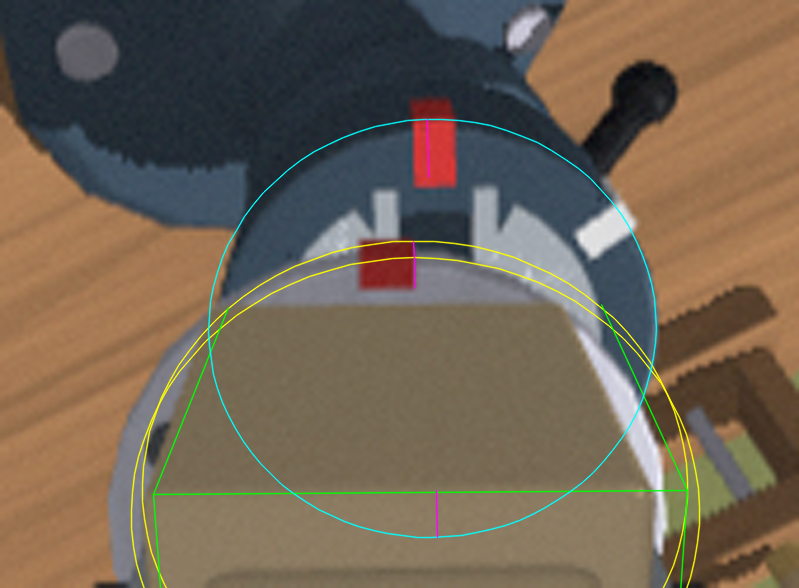

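Request:
servo_tool --series '[1,5,8,0,1,1,3.5,7,0,1,0,0,2,0,1]'

```text
time_s: 15.02
eef_pos: [489.2, -276.8, 206.2]
ee_rot: [0.315, 0.172, 0.922, 0.146]
contact_force: [-0.2, -0.9, -3.7]
gripper_width: 45.4
```

```bash
python3 al.py 36
python3 - <<'E'
from ov import *
s=ctrl.observe()
f=ctrl.grab_frame('wrist');np.savez('pics/wrist6.npz',**f)
print(proj(f,[s['eef_pos'],s['eef_pos']-8*rot(s).as_matrix()[:,2]]))
ov('pics/wrist6.npz','pics/o6.png',s,(225,140,190,142),4.2,off=(0,-2.0),rol=0.045)
E
```

```text
t 15.03 q [-0.822, 0.215, 1.86, 0.839, 0.876, -2.518] p [489.2, -276.8, 206.2] 
R [[-0.742, 0.226, 0.631], [0.41, 0.898, 0.16], [-0.531, 0.377, -0.759]] F [-0.2, -0.9, -3.7] w 45.4
needed tool z in tool frame [ 0.028 -0.003  1.   ] tilt err deg 1.6 tool y ang from socket x 53.7 (unlocked 55, locked 0; mod 180); turn to unlocked -0.023
TCP goal [ 488.9 -281.   201.8]
shift [ 0.8 -5.5  2.5]
[[319.28955012 266.66635332]
 [319.27705013 275.36650793]]
```

View pics/o6.png

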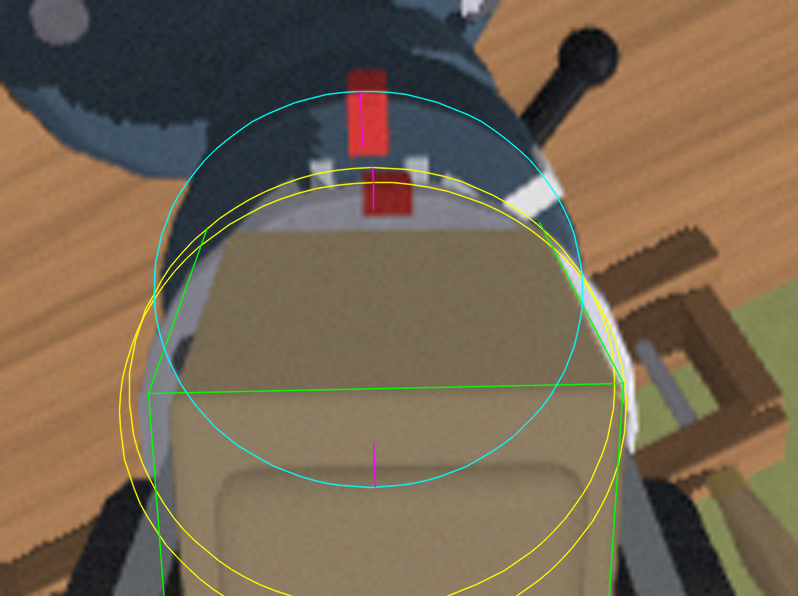

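The overlay shows the socket mark at column 368 in the crop and the blank mark at 388, with the tool's centre plane at 397. So the blank has to go about 4 mm along −y of the tool. The x direction agrees.

Request:
servo_tool --series '[1,-4.2,3,0,1,0,0,0,0,1,0,0,0,0,1]'

```text
time_s: 15.45
eef_pos: [489.4, -280.2, 201.3]
ee_rot: [0.315, 0.173, 0.922, 0.146]
contact_force: [1.7, -0.2, -4.0]
gripper_width: 44.8
```

```bash
python3 al.py 30
python3 - <<'E'
from ov import *
s=ctrl.observe()
f=ctrl.grab_frame('wrist');np.savez('pics/wrist7.npz',**f)
# red blobs
im=f['frame'].astype(int);m=((im[...,2]>90)&(im[...,2]>2.2*im[...,1])&(im[...,2]>2.2*im[...,0])).astype(np.uint8);m[:,:250]=0;m[:,400:]=0
n,l,stt,c=cv2.connectedComponentsWithStats(m);print([(stt[i].tolist(),c[i].round(1).tolist()) for i in range(1,n) if stt[i][4]>8])
E
```

```text
t 15.45 q [-0.827, 0.227, 1.858, 0.845, 0.872, -2.531] p [489.4, -280.2, 201.3] 
R [[-0.742, 0.227, 0.631], [0.41, 0.898, 0.16], [-0.531, 0.377, -0.759]] F [1.7, -0.2, -4.0] w 44.8
needed tool z in tool frame [ 0.028 -0.003  1.   ] tilt err deg 1.6 tool y ang from socket x 53.6 (unlocked 55, locked 0; mod 180); turn to unlocked -0.024
TCP goal [ 492.6 -280.   197.2]
shift [-0.1 -0.6  5.2]
[([314, 159, 10, 20, 183], [318.7, 168.7]), ([312, 181, 11, 10, 109], [317.0, 185.5])]
```

Request:
servo_tool --series '[0,1,6,0,1,0.2,0,6,0,1,0,0,0,0,1]'

```text
time_s: 15.88
eef_pos: [497.6, -277.1, 191.8]
ee_rot: [0.315, 0.173, 0.922, 0.146]
contact_force: [-0.5, -0.2, -4.4]
gripper_width: 45.3
```

```bash
python3 al.py 0|tail -3
python3 - <<'E'
from ov import *
s=ctrl.observe();print(s['contact_force'].round(1),s['torque'].round(2))
f=ctrl.grab_frame('wrist')
im=f['frame'].astype(int);m=((im[...,2]>90)&(im[...,2]>2.2*im[...,1])&(im[...,2]>2.2*im[...,0])).astype(np.uint8);m[:,:250]=0;m[:,400:]=0
n,l,stt,c=cv2.connectedComponentsWithStats(m);print([(stt[i].tolist(),c[i].round(1).tolist()) for i in range(1,n) if stt[i][4]>8])
E
```

```text
needed tool z in tool frame [ 0.028 -0.003  1.   ] tilt err deg 1.59 tool y ang from socket x 53.6 (unlocked 55, locked 0; mod 180); turn to unlocked -0.024
TCP goal [ 510.9 -274.9  173.9]
shift [ 0.5 -1.8 22.3]
[-0.5 -0.2 -4.4] [-0.21  0.61 -0.04]
[([312, 163, 11, 28, 294], [317.0, 176.8])]
```

Request:
servo_tool --series '[0.2,-0.3,6,0,1,0.2,0,6,0,1,0,0,0,0,1]'

```text
time_s: 16.3
eef_pos: [505.2, -274.8, 181.9]
ee_rot: [0.315, 0.172, 0.922, 0.146]
contact_force: [0.2, 0.3, -4.2]
gripper_width: 45.2
```

```bash
python3 al.py 0|tail -2
python3 - <<'E'
from ov import *
s=ctrl.observe();M=rot(s).as_matrix();print('F tool',(M.T@s['contact_force']).round(1),s['torque'].round(2))
E
```

```text
TCP goal [ 510.9 -274.9  173.9]
shift [-0.  -1.8  9.7]
F tool [ 2.2 -1.3  3.3] [-0.09  0.74  0.08]
```

Request:
servo_tool --series '[0.1,0,5,0,1,0.1,0,4,0,1,0,0,0,0,1]'

```text
time_s: 16.68
eef_pos: [511.5, -275.1, 176.6]
ee_rot: [0.317, 0.173, 0.921, 0.144]
contact_force: [-2.4, -0.0, -1.9]
gripper_width: 44.9
```

```bash
python3 al.py 0|tail -2
python3 - <<'E'
from ov import *
s=ctrl.observe();M=rot(s).as_matrix();print('F tool',(M.T@s['contact_force']).round(1),s['torque'].round(2))
E
```

```text
TCP goal [ 510.8 -274.8  173.9]
shift [ 2.1 -0.9  1.6]
F tool [ 2.8 -1.3 -0.1] [-0.07  1.01  0.12]
```

Request:
servo_tool --series '[1,-0.5,3,0,1,0.5,0,2,0,1,0,0,1,0,1]'

```text
time_s: 17.05
eef_pos: [513.3, -275.5, 176.7]
ee_rot: [0.318, 0.172, 0.921, 0.142]
contact_force: [-16.7, 4.1, 8.5]
gripper_width: 45.1
```

```bash
python3 al.py 0|tail -3
python3 - <<'E'
from ov import *
s=ctrl.observe();M=rot(s).as_matrix();print('F tool',(M.T@s['contact_force']).round(1),s['torque'].round(2))
E
```

```text
needed tool z in tool frame [0.034 0.003 0.999] tilt err deg 1.97 tool y ang from socket x 53.9 (unlocked 55, locked 0; mod 180); turn to unlocked -0.02
TCP goal [ 510.8 -274.6  173.9]
shift [ 3.8 -0.8  0.7]
F tool [  9.4   3.  -16.4] [0.36 1.97 0.48]
```

Run:
```python
from ov import *
s=ctrl.observe();f=ctrl.grab_frame('wrist');np.savez('pics/wrist8.npz',**f)
ov('pics/wrist8.npz','pics/o8.png',s,(240,150,160,110),5,L=38)
a=cv2.imread('pics/o8.png')
g=ctrl.grab_frame('scene');b=cv2.resize(g['frame'][115:225,185:305],None,fx=4,fy=4,interpolation=2)
cv2.imwrite('pics/o8.png',np.hstack([a[:,100:600][:440],b[:440,:300]]))
```

```text
(no output)
```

View pics/o8.png

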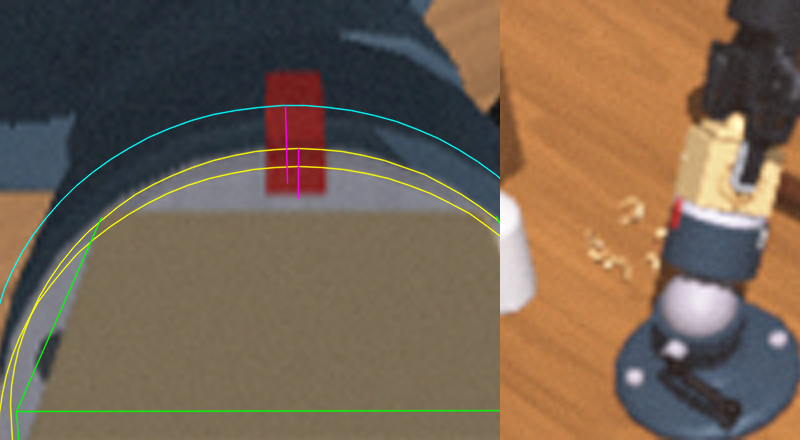

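The scene view shows the faceplate down on the cup. The wrist view has the red marks in line (columns 265–325), with the plate a few mm off in tool x by the model. Relieving that sideways while pressing.

Request:
servo_tool --series '[2,-0.5,3,0,1,1.5,0,3,0,1,1,0,3,0,1]'

```text
time_s: 17.52
eef_pos: [513.6, -275.5, 176.4]
ee_rot: [0.319, 0.172, 0.922, 0.139]
contact_force: [-60.8, 8.7, 38.7]
gripper_width: 45.4
```

```bash
python3 al.py 0|tail -3
python3 - <<'E'
from ov import *
s=ctrl.observe();M=rot(s).as_matrix();print('F tool',(M.T@s['contact_force']).round(1),(M.T@s['torque']).round(2))
E
```

```text
needed tool z in tool frame [0.037 0.009 0.999] tilt err deg 2.18 tool y ang from socket x 54.0 (unlocked 55, locked 0; mod 180); turn to unlocked -0.018
TCP goal [ 510.7 -274.4  173.9]
shift [ 3.9 -0.5  0.3]
F tool [ 27.5   8.1 -66.7] [-0.14  4.66  0.66]
```

Request:
servo_tool --series '[3,0,-1,0,1,3,0,0,0,1]'

```text
time_s: 17.77
eef_pos: [509.4, -273.7, 176.3]
ee_rot: [0.318, 0.174, 0.922, 0.137]
contact_force: [3.6, -1.0, -2.6]
gripper_width: 45.1
```

```bash
python3 al.py 0|tail -3
python3 - <<'E'
from ov import *
s=ctrl.observe();M=rot(s).as_matrix();print('F tool',(M.T@s['contact_force']).round(1),(M.T@s['torque']).round(2))
E
```

```text
needed tool z in tool frame [0.037 0.012 0.999] tilt err deg 2.22 tool y ang from socket x 53.8 (unlocked 55, locked 0; mod 180); turn to unlocked -0.02
TCP goal [ 510.8 -274.3  174. ]
shift [ 0.  -1.1  2.6]
F tool [-1.6 -1.   4.1] [ 0.45 -0.26 -0.06]
```

Request:
servo_tool --series '[0.3,-0.5,3,0,1,0.3,0,2.5,0,1,0.3,0,2,0,1]'

```text
time_s: 18.15
eef_pos: [511.4, -273.9, 174.8]
ee_rot: [0.318, 0.174, 0.922, 0.136]
contact_force: [-47.2, 5.4, 30.1]
gripper_width: 45.1
```

```bash
python3 al.py 0|tail -3
python3 - <<'E'
from ov import *
s=ctrl.observe();M=rot(s).as_matrix();print('F tool',(M.T@s['contact_force']).round(1),(M.T@s['torque']).round(2))
E
```

```text
needed tool z in tool frame [0.036 0.014 0.999] tilt err deg 2.24 tool y ang from socket x 53.9 (unlocked 55, locked 0; mod 180); turn to unlocked -0.019
TCP goal [ 510.8 -274.2  174. ]
shift [ 0.7 -0.7  0.2]
F tool [ 20.8   4.7 -52. ] [0.17 3.35 0.53]
```

Request:
servo_tool --series '[0,0,0.5,0,1,0,0,0.5,0,1,0,0,0.5,0.12,1,0,0,0.5,0.14,1]'

```text
time_s: 18.65
eef_pos: [513.2, -276.1, 176.3]
ee_rot: [0.3, 0.294, 0.89, 0.175]
contact_force: [-7.2, -4.1, 7.7]
gripper_width: 44.9
```

```bash
cat >> al.py <<'E'
    s=ctrl.observe();M=rot(s).as_matrix();print('F tool',(M.T@s['contact_force']).round(1),(M.T@s['torque']).round(2))
E
python3 al.py 0|tail -4
```

```text
File "al.py", line 13
    s=ctrl.observe();M=rot(s).as_matrix();print('F tool',(M.T@s['contact_force']).round(1),(M.T@s['torque']).round(2))
IndentationError: unexpected indent
```

```bash
sed -i 's/^if __name__.*/if __name__=="__main__":\n    goal(float(sys.argv[1]), *(float(a) for a in sys.argv[2:3]))/' al.py; python3 al.py 0|tail -4
```

```text
needed tool z in tool frame [0.046 0.006 0.999] tilt err deg 2.67 tool y ang from socket x 38.8 (unlocked 55, locked 0; mod 180); turn to unlocked -0.283
TCP goal [ 510.7 -274.   173.9]
shift [ 4.  -0.5  0.5]
F tool [ -1.2  -2.4 -10.9] [ 1.04 -0.05 -0.23]
```

Request:
servo_tool --series '[3,0,0,0.1,1,1,0,0.5,0.14,1,0,0,0.5,0.14,1]'

```text
time_s: 19.02
eef_pos: [512.8, -276.7, 176.8]
ee_rot: [0.265, 0.462, 0.815, 0.227]
contact_force: [-19.7, 2.8, 14.8]
gripper_width: 45.2
```

```bash
python3 al.py 0|tail -4
```

```text
needed tool z in tool frame [ 0.055 -0.012  0.998] tilt err deg 3.2 tool y ang from socket x 16.5 (unlocked 55, locked 0; mod 180); turn to unlocked -0.671
TCP goal [ 510.5 -273.6  173.8]
shift [ 4.3 -1.9  1.1]
F tool [  7.7  -2.  -23.5] [ 1.56  1.69 -0.67]
```

Request:
servo_tool --series '[3.5,-1,0,0.12,1,1.5,0,0,0.14,1,0,0,0,0.12,1]'

```text
time_s: 19.4
eef_pos: [509.8, -275.7, 175.5]
ee_rot: [0.218, 0.611, 0.711, 0.271]
contact_force: [-16.2, -11.8, 3.8]
gripper_width: 45.0
```

```bash
python3 al.py 0|tail -4
```

```text
needed tool z in tool frame [ 0.054 -0.029  0.998] tilt err deg 3.51 tool y ang from socket x -5.6 (unlocked 55, locked 0; mod 180); turn to unlocked -1.057
TCP goal [ 510.5 -273.4  173.9]
shift [ 2.2 -0.3  2. ]
F tool [ -9.  -10.9 -14.6] [ 2.59 -1.52 -2.59]
```

Request:
servo_tool --series '[0,0,0,-0.05,1,0,0,0,0,0,0,0,0,0,0,0,0,0,0,0,0,0,0,0,0]'

```text
time_s: 20.02
eef_pos: [510.8, -275.7, 175.6]
ee_rot: [0.225, 0.594, 0.726, 0.266]
contact_force: [0.3, 0.3, -0.4]
gripper_width: 85.4
```

Request:
servo_tool --series '[0,0,-30,0,0,0,0,-45,0,0,0,0,-50,0,0,0,0,-20,0,0,0,0,0,0,0]'

```text
time_s: 20.65
eef_pos: [415.2, -293.1, 288.4]
ee_rot: [0.224, 0.594, 0.726, 0.265]
contact_force: [0.4, -0.2, 0.1]
gripper_width: 85.4
```

```bash
python3 al.py 0|tail -4
python3 - <<'E'
from ov import *
s=ctrl.observe();f=ctrl.grab_frame('wrist');np.savez('pics/wrist9.npz',**f);im=f['frame']
uv=proj(f,[S['C'],S['C']+64*S['z']]);print(uv)
g=ctrl.grab_frame('scene');np.savez('pics/scene9.npz',**g)
# overlay the locked model
def dr(P,c,cl=True): cv2.polylines(big,[((proj(f,P)-[x0,y0]+.5)*k).astype(int).reshape(-1,1,2)],cl,c,1,cv2.LINE_AA)
c=uv.mean(0).astype(int);x0=max(0,min(c[0]-80,480));y0=max(0,min(c[1]-70,250));k=4;big=cv2.resize(im[y0:y0+150,x0:x0+125],None,fx=k,fy=k,interpolation=2);print(x0,y0)
C,x,y,z=(S[n] for n in 'Cxyz');th=np.linspace(0,6.283,90)
for zz,r in((0,38),(8,38),(0,40)): dr([C+z*zz+r*(np.cos(t)*x+np.sin(t)*y) for t in th],(0,255,255) if r==38 else (255,255,0))
dr([C+z*64+a*x+b*y for a,b in((23,33),(23,-33),(-23,-33),(-23,33))],(0,255,0))
b=cv2.resize(g['frame'][115:225,200:275],None,fx=4,fy=4,interpolation=2);b=cv2.copyMakeBorder(b,0,big.shape[0]-b.shape[0],0,0,0)
cv2.imwrite('pics/o9.png',np.hstack([big,b]))
E
```

```text
needed tool z in tool frame [ 0.055 -0.026  0.998] tilt err deg 3.49 tool y ang from socket x -2.8 (unlocked 55, locked 0; mod 180); turn to unlocked -1.01
TCP goal [ 510.5 -273.4  173.9]
shift [  2.1  -0.8 150.2]
F tool [-0.3  0.4  0.1] [0.3  0.03 0.01]
[[318.22997168 176.34837799]
 [319.73541072 196.65413822]]
238 116
```

View pics/o9.png

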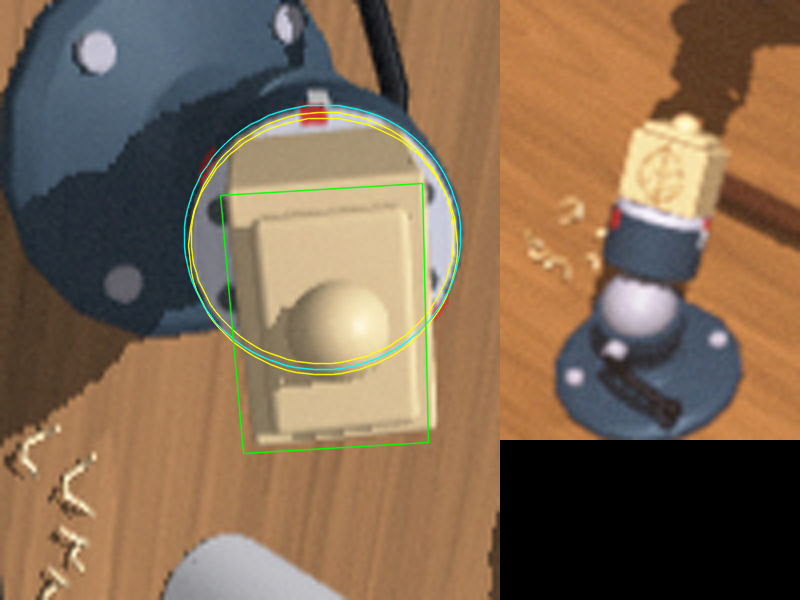

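The view shows the blank's red mark at (314,116), right under the cup's white mark at (318,97). The block and faceplate lie on the locked model to within about 2 mm and 2–3°, and the gripper is clear with no contact force.

```bash
python3 -c "
from rig import ctrl; print(ctrl.hand_in())"
```

```text
the job is handed in; nothing more can be done
None
```

The pale limewood blank is mounted and locked on the carving stand, and the job is handed in at about 21 s of the 48 s allowed. The hand-in reported no verdict.

- **How it went:** I gripped the blank in the rack and lifted it out. The moves have no tilt command, so I leaned the tool to the socket's 39° by reaching past the arm's limit. I then lined up the red marks, pushed the blank in, turned it clockwise to the stop, let go and backed off.
- **Flush before turning:** The model put the faceplate 0.2 mm from flush. It met a firm stop at about 50 N.
- **Turn:** The blank ended against a firm stop at about 2.6 N m.
- **Final check:** The last wrist picture shows the blank's red mark under the white mark. The block and faceplate lie within about 2 mm and 2–3° of the locked position. The contact force read zero with the jaws open.
- **What disagreed:**
  - My first push pressed at about 67–70 N with the tool roughly 4 mm off sideways. I backed off, corrected it and pressed again.
  - During the turn the tool drifted sideways by about the same amount and reached up to 3.5° off the socket's axis. The blank itself looked square after release.
- **Not re-measured:** I did not check the dark blank, the tools on the bench or the head's angle again. I steered clear of the other things and saw no sign of them moving. The socket model still matched the last picture.

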